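# Prime the tall solvent pump on a phone-repair bench

## Robot

A 6-joint arm with a two-finger parallel gripper is mounted at the origin on the work surface. World frame = base frame: x ahead of the robot, y to its left, z up, the work surface at z = 0. Lengths are in m, angles in rad, forces in N, time in s.
With the tool pointing down it reaches from about 0.3 to 0.875 m from the base axis. Payload 6.4 kg.
Tool frame: the origin (TCP) lies midway between the tips of the shut fingers; the grasp point (between the pads) lies hold_point_z behind it (hold_point_z is the distance from the TCP to the grasp point, in m); z points along the fingers, y is the line along which they close (so a half turn about z gives the same grasp; the last joint's range is limited). The gripper opens to 85 mm and grips with 20 to 120 N. Pads are 22 mm wide; open, the fingers measure 114 mm over their backs; the gripper's body (76 mm by 85 mm) begins 54 mm behind the grasp point. The pads swing forward as they close: fully open they stand 13 mm farther back than shut.
Start: joints at [0.985, 0.181, 1.607, -0, 1.354, -0.206], TCP at [0.213, 0.534, 0.231] pointing down, gripper open.
Joint ranges: [-2.99, 2.99], [-0.89, 2.07], [0.3, 2.58], [-1.14, 4.28], [0, 2.63], [-3.12, 3.12]. Speed limits (rad/s): [2.57, 2.57, 3.01, 3.14, 3.14, 3.14].

## Interface

Orientations are given as a unit quaternion [w, x, y, z].
In Python, from plant import * gives the robot as it stands. The module is installed in compiled form; this text tells all that it offers.
- The arm moves only by the tool carry_out, never from a script. Its arguments are lists of equal length, an entry for each row: "angular": the turn, a rotation vector about the tool's x, y, z in degrees, a list of three; "delta_pos": the shift along the tool's x, y, z in m, a list of three; "hand": the closure in counts, from 0 (fully open) to 255 (shut). A call has exactly 5 rows; each row shifts and turns the commanded pose from where the row before left it, along the tool's axes as they then stand; what a row does not reach is not made up. A row lasts 1/10 s, in which the tool goes at most 50 mm and 8.59 degrees, less where a joint would pass 70% of its speed; a pose out of reach is approached as far as the arm can. A call with a gripper value outside its range is refused whole. The fingers move at their own pace and stop on an object; "force" is the grip in N (left out, the last holds). Time passes only in rows, so rows that do not move let the fingers close, or fill a call up. It gives the time, the measured TCP pose, the force, the opening and the grip force at its end, in the units of the state.
- read_state(): the state, without advancing time (a new reading comes with each control period).
- capture(name): name is "scene" or "top" or "wrist"; returns the picture (400x640x3 uint8, red, green, blue); there is no depth.
- calibration(name): a dict with "K" (3x3 intrinsics, pixels), "k1" (the pictures are not rectified: a ray, as slopes to the right and down, at radius r is drawn at 1 + k1 r^2 times it, then the intrinsics apply), "view" (4x4, takes a point from world to camera coordinates). Camera axes: x right, y up, looking along -z (the intrinsics and any distortion apply to the point x, -y, -z); pixel columns grow to the right and rows downward; lengths in m; the calibration is good to about 2 mm. A picture is of the moment at which its call begins: read the wrist's pose just before it. calibration takes no time and is no camera call; for the wrist camera it gives the pose at the moment of the call.
- close_job(): hands the job in; it is judged then, once.
Trained networks look in the newest picture that a camera, given by its name, has taken for a name from the list of things; names that differ only in an ending like _2 or _b are one class to them, and where a whole thing is asked for, a point or a joint stands for the part that bears it (a point fixed in the world has none). Each returns a list of dicts, best first, with "score" (0 to 1); they miss things now and then, are a little off and sometimes report something else, mostly with a low value. They report only what shows in the picture. A call takes as long as a camera call. They do not tell look-alikes from the thing itself.
- find_in(camera, label): "bbox" ([left, top, right, bottom] in pixels, round what is visible of it).
- place_of(camera, label): "at" ([column, row] in pixels: a listed point, or the origin of a listed thing).
The state is a dict: "t": time; "qpos": joint angles; "dq": joint speeds; "joint_torque": joint torques, N m; "ee_pos": TCP position; "orientation": TCP orientation; "force": force on the tool from outside, world axes, zero at the start; "torque": the same for the moment, N m; "gripper_width": finger opening in m; "grip_force": force on a finger pad.
Only numpy, scipy, OpenCV 4.12 (cv2) and the standard library are available. Lean on these libraries where they do the work, as an engineer would, in place of code of your own. Each camera call takes 0.05 s, during which the arm holds its last target. There are 200 camera calls.

## Task

Prime the taller of the two pump dispensers on the repair mat: push its pump head straight down to its stop, let it spring all the way back up, then push it down to its stop again and let it come back up. Leave that bottle standing upright about where it is, and do not pump or shift the shorter dispenser.

Things in the scene. Friction and masses are not known exactly. Their poses are not given: they have to be found in the camera images.
- tall_top (a point): Centre of the flat top of the TALLER dispenser's pump head (moves with it): a steel disc 44 mm across, 10 thick, on a thin stem over a 38 mm collar. Loose square white bottle, 66 x 66, body 100 high, about 0.35 kg. Head up, this point is 148 mm above its underside, 152 above the bench (4 mm blue mat). z: bottle's axis, up. Pushes within 15 mm of centre do not tip it. Nothing on the mat is taller.
- tall_pump (a joint): Stroke of the taller dispenser's head in m: 0 fully up, 0.014 fully down on its stop. A spring pushes it up: about 2.5 N to start it, 8 N just before the stop, rigid beyond. Released, it comes back up by itself in well under a second.
- short_top (a point): Centre of the top of the SHORTER dispenser's pump head: same make, but body only 50 mm high, so this point is 98 mm above its underside (102 above the bench). To be left alone. Both dispensers, a capped square jar without pump (93 mm high) and a solder spool (42 high) stand on the mat at the corners of a rough rectangle, in any order, 100 mm or more between centres.
- short_pump (a joint): Stroke of the shorter dispenser's head in m: 0 fully up, 0.014 fully down; same spring. It must stay up.
Mind the look-alikes: they are no part of the job. Leave any red look-alike of the part that bears tall_top alone.

How it is judged:
By the outcome, as a careful person would: the job done as asked, in the order asked, and still so for the second after the job is handed in, with the robot touching nothing.
It also fails if it takes over 32 s, if anything falls off the work surface, if the arm or the gripper's body presses on something with over 40 N, if the wrist force passes 120 N, or if a joint passes its speed limit or range.

## Working session

There is one attempt and no reset: what is moved stays moved. The work goes in short steps, Python scripts to look and compute and a tool call to move; the robot and the scene stay as the last step left them, time stands still between calls to the robot, and variables do not carry over. Pictures are saved under pics/ and viewed, at most 10 in all, crops included, and the job is handed in when it is done.

Besides the shell and the picture viewer there is one more tool, called after "Request:" by a JSON object that holds its "op" and its "data", one argument or row to a line. carry_out: Moves the arm, as the interface text tells. Its arguments: {"type":"object","properties":{"angular":{"type":"array"},"delta_pos":{"type":"array"},"hand":{"type":"array"},"force":{"type":"number"}},"required":["angular","delta_pos","hand"]}

```bash
mkdir -p pics
cat > h.py <<'E'
from plant import *
import numpy as np, cv2
def ray(c,px):
    K=np.array(c["K"]);V=np.array(c["view"]);k=c["k1"]
    d=np.array([(px[0]-K[0,2])/K[0,0],(px[1]-K[1,2])/K[1,1]]);u=d.copy()
    for _ in range(30):u=d/(1+k*(u@u))
    R=V[:3,:3];return -R.T@V[:3,3], R.T@np.array([u[0],-u[1],-1])
def at_z(c,px,z):
    o,d=ray(c,px);return o+d*(z-o[2])/d[2]
def proj(c,p):
    K=np.array(c["K"]);V=np.array(c["view"]);q=V[:3,:3]@p+V[:3,3]
    u=np.array([q[0],-q[1]])/-q[2];u=u*(1+c["k1"]*(u@u));return K[:2,:2]@u+K[:2,2]
def tri(cs,pxs):
    A=np.zeros((3,3));b=np.zeros(3)
    for c,p in zip(cs,pxs):
        o,d=ray(c,p);d/=np.linalg.norm(d);M=np.eye(3)-np.outer(d,d);A+=M;b+=M@o
    return np.linalg.solve(A,b)
E
python3 - <<'E'
from h import *
for n in ["scene","top"]:
    im=capture(n);cv2.imwrite(f"pics/{n}0.png",im[:,:,::-1]);c=calibration(n)
    for l,z in [("tall_top",.152),("short_top",.102)]:
        for r in place_of(n,l)[:4]: print(n,l,np.round(r["at"],1),round(r["score"],2),at_z(c,r["at"],z).round(3))
        for r in find_in(n,l)[:4]: print(' box',np.round(r["bbox"]),round(r["score"],2))
s=read_state();print(s["t"],s["ee_pos"],s["orientation"],s["force"])
E
```

```text
scene tall_top [368.2 190.1] 0.75 [0.615 0.079 0.152]
scene tall_top [285.7 262.8] 0.68 [0.829 0.039 0.152]
 box [358. 184. 378. 204.] 0.9
 box [274. 255. 304. 278.] 0.84
scene short_top [386.3 172.2] 0.64 [0.501 0.068 0.102]
 box [377. 163. 397. 181.] 0.64
top tall_top [273.5 214.7] 0.95 [0.625 0.072 0.152]
top tall_top [297.  103.9] 0.84 [0.818 0.032 0.152]
 box [285.  88. 307. 114.] 0.95
 box [261. 204. 286. 234.] 0.92
top short_top [280.4 291.4] 0.7 [0.494 0.065 0.102]
 box [268. 280. 292. 303.] 0.66
0.5 [0.2131681  0.53402446 0.23126412] [-3.28619267e-05  1.88791126e-01  9.82017265e-01 -2.48828329e-05] [-0.63230609  0.42931457  0.22615674]
```

View pics/scene0.png

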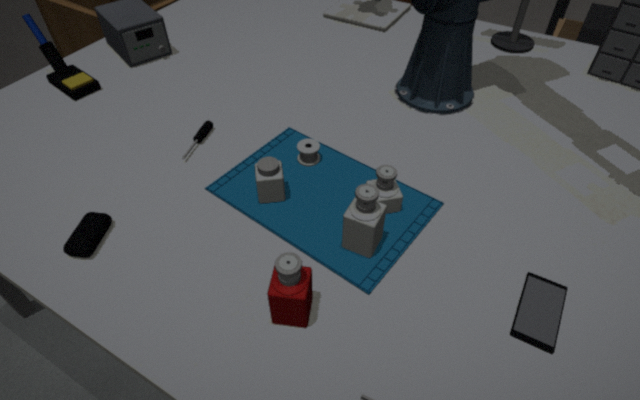

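View pics/top0.png

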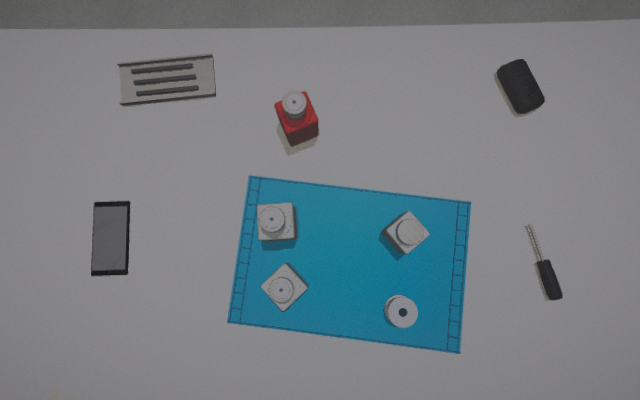

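The white tall dispenser on the mat is at scene (367,191) and top (272,218). The red look-alike is off the mat at top (295,103). The short one is at top (281,290). I'll move towards it and check with the wrist camera from near.

Request:
{"op": "carry_out", "data": {
  "angular": [
    [0, 0, 0],
    [0, 0, 0],
    [0, 0, 0],
    [0, 0, 0],
    [0, 0, 0]
  ],
  "delta_pos": [
    [-0.036, -0.018, 0],
    [-0.036, -0.018, 0],
    [-0.036, -0.018, 0],
    [-0.036, -0.018, 0],
    [-0.036, -0.018, 0]
  ],
  "hand": [255, 255, 255, 255, 255]
}}

```text
t: 1.0
ee_pos: [0.3478, 0.3825, 0.2315]
orientation: [0.0, 0.189, 0.982, 0.0]
force: [1.0, 1.7, 0.0]
gripper_width: 0.0121
grip_force: 0.0
```

Request:
{"op": "carry_out", "data": {
  "angular": [
    [0, 0, 0],
    [0, 0, 0],
    [0, 0, 0],
    [0, 0, 0],
    [0, 0, 0]
  ],
  "delta_pos": [
    [-0.036, -0.018, 0],
    [-0.036, -0.018, 0],
    [-0.036, -0.018, 0],
    [-0.036, -0.018, 0],
    [-0.036, -0.018, 0]
  ],
  "hand": [255, 255, 255, 255, 255]
}}

```text
t: 1.5
ee_pos: [0.4817, 0.232, 0.2315]
orientation: [0.0, 0.189, 0.982, 0.0]
force: [-1.3, 0.5, 0.4]
gripper_width: -0.0001
grip_force: 0.0
```

Run:
```python
from h import *
s=read_state();print(s["t"],s["ee_pos"],s["orientation"],s["gripper_width"])
c=calibration("wrist");im=capture("wrist");cv2.imwrite("pics/w1.png",im[:,:,::-1])
for l,z in [("tall_top",.152),("short_top",.102)]:
    for r in place_of("wrist",l)[:4]: print(l,np.round(r["at"],1),round(r["score"],2),at_z(c,r["at"],z).round(3))
print("expect",proj(c,np.array([.62,.075,.152])), ray(c,(320,200)))
```

```text
1.5 [0.48174231 0.23204756 0.23153214] [2.40141724e-04 1.88777888e-01 9.82019770e-01 1.49075992e-04] -9.787115276925781e-05
expect [209.866361   418.36454167] (array([0.41934112, 0.25688147, 0.37479736]), array([ 0.2479615 , -0.10348913, -0.96324503]))
```

View pics/w1.png

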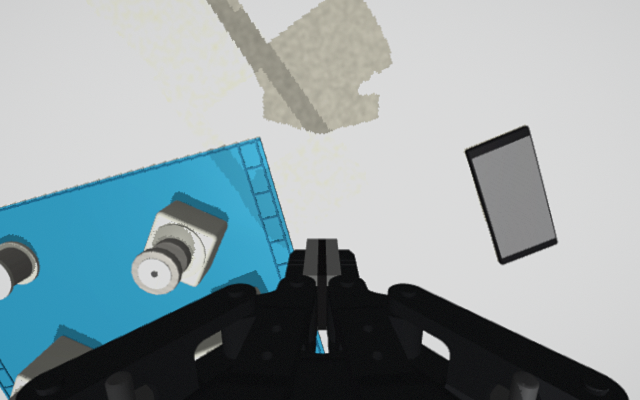

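The wrist picture shows the short dispenser's head dot at (154,273), the spool at (15,270) and the jar at the bottom left. The hand hides the tall one. I'll go a little past it so the wrist camera is over it.

Request:
{"op": "carry_out", "data": {
  "angular": [
    [0, 0, 0],
    [0, 0, 0],
    [0, 0, 0],
    [0, 0, 0],
    [0, 0, 0]
  ],
  "delta_pos": [
    [-0.025, -0.01, 0],
    [-0.025, -0.01, 0],
    [-0.025, -0.01, 0],
    [-0.025, -0.01, 0],
    [-0.025, -0.01, 0]
  ],
  "hand": [255, 255, 255, 255, 255]
}}

```text
t: 2.15
ee_pos: [0.5784, 0.1412, 0.2313]
orientation: [-0.0, 0.188, 0.982, 0.0]
force: [-0.4, -0.2, 0.5]
gripper_width: -0.0003
grip_force: 0.0
```

Request:
{"op": "carry_out", "data": {
  "angular": [
    [0, 0, 0],
    [0, 0, 0],
    [0, 0, 0],
    [0, 0, 0],
    [0, 0, 0]
  ],
  "delta_pos": [
    [-0.025, -0.01, 0],
    [-0.025, -0.01, 0],
    [-0.025, -0.01, 0],
    [-0.025, -0.01, 0],
    [-0.02, -0.005, 0]
  ],
  "hand": [255, 255, 255, 255, 255]
}}

```text
t: 2.65
ee_pos: [0.6735, 0.0545, 0.2312]
orientation: [-0.0, 0.189, 0.982, 0.0]
force: [-0.5, -0.0, 0.3]
gripper_width: -0.0002
grip_force: 0.0
```

Run:
```python
from h import *
s=read_state();print(s["t"],s["ee_pos"],s["orientation"],s["force"])
c=calibration("wrist");im=capture("wrist");cv2.imwrite("pics/w2.png",im[:,:,::-1])
for l,z in [("tall_top",.152),("short_top",.102)]:
    for r in place_of("wrist",l)[:4]: print(l,np.round(r["at"],1),round(r["score"],2),at_z(c,r["at"],z).round(4))
print("expect",proj(c,np.array([.62,.075,.152])))
cs=[calibration("scene"),calibration("top")]
print("tri",tri(cs,[(367,191),(272,218.5)]))
```

```text
2.65 [0.67351723 0.05452343 0.23115655] [-2.00973063e-04  1.88526052e-01  9.82068168e-01  2.72925333e-05] [-0.4988305  -0.04693199  0.30909221]
tall_top [323.6 115.7] 0.69 [0.6175 0.0783 0.152 ]
expect [320.22508796 121.4597199 ]
tri [0.61846209 0.07581414 0.15095134]
```

View pics/w2.png

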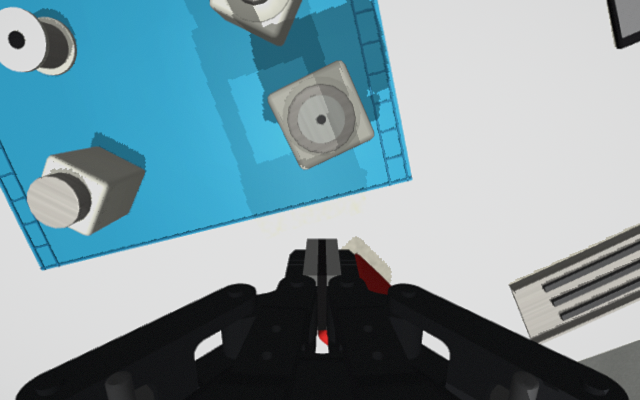

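The tall head's dot is at (321,119.5), i.e. (0.619, 0.076, 0.152), which agrees with the triangulation and the known height. The TCP has to go +58.5 mm along tool x, then down.

Request:
{"op": "carry_out", "data": {
  "angular": [
    [0, 0, 0],
    [0, 0, 0],
    [0, 0, 0],
    [0, 0, 0],
    [0, 0, 0]
  ],
  "delta_pos": [
    [0.02, 0, 0.01],
    [0.02, 0, 0.01],
    [0.0185, 0, 0.01],
    [0, 0, 0.02],
    [0, 0, 0.01]
  ],
  "hand": [255, 255, 255, 255, 255]
}}

```text
t: 3.3
ee_pos: [0.6166, 0.0781, 0.1701]
orientation: [-0.001, 0.188, 0.982, 0.0]
force: [0.3, 0.5, -1.5]
gripper_width: 0.0001
grip_force: 0.0
```

Request:
{"op": "carry_out", "data": {
  "angular": [
    [0, 0, 0],
    [0, 0, 0],
    [0, 0, 0],
    [0, 0, 0],
    [0, 0, 0]
  ],
  "delta_pos": [
    [0, 0, 0.01],
    [0, 0, 0.005],
    [0, 0, 0.005],
    [0, 0, 0.004],
    [0, 0, 0.002]
  ],
  "hand": [255, 255, 255, 255, 255]
}}

```text
t: 3.8
ee_pos: [0.6191, 0.0762, 0.1457]
orientation: [0.0, 0.189, 0.982, 0.0]
force: [-2.4, 1.8, 4.8]
gripper_width: 0.0002
grip_force: 2.5
```

Request:
{"op": "carry_out", "data": {
  "angular": [
    [0, 0, 0],
    [0, 0, 0],
    [0, 0, 0],
    [0, 0, 0],
    [0, 0, 0]
  ],
  "delta_pos": [
    [0, 0, 0.003],
    [0, 0, 0.003],
    [0, 0, 0.001],
    [0, 0, 0.0005],
    [0, 0, 0]
  ],
  "hand": [255, 255, 255, 255, 255]
}}

```text
t: 4.3
ee_pos: [0.6194, 0.0761, 0.1391]
orientation: [0.001, 0.189, 0.982, 0.0]
force: [-2.2, 2.3, 6.5]
gripper_width: 0.0
grip_force: 3.6
```

Request:
{"op": "carry_out", "data": {
  "angular": [
    [0, 0, 0],
    [0, 0, 0],
    [0, 0, 0],
    [0, 0, 0],
    [0, 0, 0]
  ],
  "delta_pos": [
    [0, 0, 0.001],
    [0, 0, 0.0005],
    [0, 0, 0.0005],
    [0, 0, 0.0005],
    [0, 0, 0]
  ],
  "hand": [255, 255, 255, 255, 255]
}}

```text
t: 4.8
ee_pos: [0.6201, 0.0761, 0.1382]
orientation: [0.002, 0.189, 0.982, 0.0]
force: [-4.7, 1.6, 13.2]
gripper_width: 0.0001
grip_force: 6.9
```

Request:
{"op": "carry_out", "data": {
  "angular": [
    [0, 0, 0],
    [0, 0, 0],
    [0, 0, 0],
    [0, 0, 0],
    [0, 0, 0]
  ],
  "delta_pos": [
    [0, 0, 0.0005],
    [0, 0, 0.0005],
    [0, 0, 0],
    [0, 0, 0],
    [0, 0, 0]
  ],
  "hand": [255, 255, 255, 255, 255]
}}

```text
t: 5.3
ee_pos: [0.6207, 0.0761, 0.1383]
orientation: [0.002, 0.189, 0.982, 0.0]
force: [-6.4, 1.7, 18.7]
gripper_width: 0.0001
grip_force: 9.1
```

It's on the stop: the force rises with no more travel. Now up, clear of the head, with a wait for it to come back.

Request:
{"op": "carry_out", "data": {
  "angular": [
    [0, 0, 0],
    [0, 0, 0],
    [0, 0, 0],
    [0, 0, 0],
    [0, 0, 0]
  ],
  "delta_pos": [
    [0, 0, -0.003],
    [0, 0, -0.007],
    [0, 0, -0.015],
    [0, 0, -0.02],
    [0, 0, -0.035]
  ],
  "hand": [255, 255, 255, 255, 255]
}}

```text
t: 5.8
ee_pos: [0.6173, 0.0758, 0.2131]
orientation: [-0.002, 0.189, 0.982, -0.0]
force: [1.3, -0.6, 0.9]
gripper_width: 0.0001
grip_force: 0.0
```

Request:
{"op": "carry_out", "data": {
  "angular": [
    [0, 0, 0],
    [0, 0, 0],
    [0, 0, 0],
    [0, 0, 0],
    [0, 0, 0]
  ],
  "delta_pos": [
    [0, 0, 0],
    [0, 0, 0],
    [0, 0, 0],
    [0, 0, 0],
    [0, 0, 0]
  ],
  "hand": [255, 255, 255, 255, 255]
}}

```text
t: 6.3
ee_pos: [0.6181, 0.076, 0.213]
orientation: [-0.001, 0.189, 0.982, -0.0]
force: [-0.1, -0.8, 0.2]
gripper_width: 0.0
grip_force: 0.0
```

Run:
```python
from h import *
s=read_state();print(s["t"],s["ee_pos"],s["force"])
ims=[];cs=[];P=[]
for n in ["scene","top"]:
    im=capture(n);c=calibration(n);cs.append(c)
    r=min(place_of(n,"tall_top"),key=lambda r:np.hypot(*(np.array(r["at"])-proj(c,np.array([.619,.076,.152])))));P.append(r["at"]);print(n,r)
    u,v=proj(c,np.array([.619,.076,.12])).astype(int);im0=cv2.imread(f"pics/{n}0.png")
    f=lambda a:cv2.resize(a[v-50:v+50,u-50:u+50],(300,300),interpolation=cv2.INTER_CUBIC)
    ims.append(np.hstack([f(im0),f(im[:,:,::-1])]))
cv2.imwrite("pics/z1.png",np.vstack(ims));print(tri(cs,P))
```

```text
6.3 [0.6181405  0.07601281 0.21303759] [-0.10863607 -0.79707224  0.23786095]
scene {'at': [370.8, 190.2], 'score': 0.87}
top {'at': [297.4, 101.0], 'score': 0.67}
[0.7529243  0.07704026 0.2837159 ]
```

View pics/z1.png

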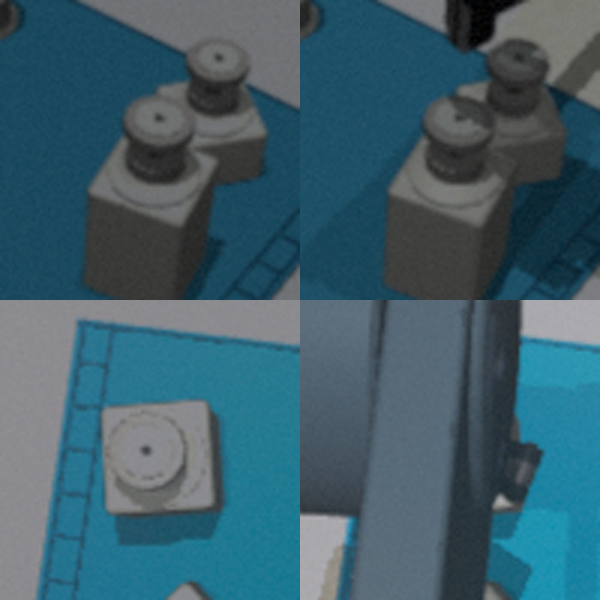

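The crops show the head back up and the bottle unmoved: the dot in the scene crop is the same before and after. Second stroke.

Request:
{"op": "carry_out", "data": {
  "angular": [
    [0, 0, 0],
    [0, 0, 0],
    [0, 0, 0],
    [0, 0, 0],
    [0, 0, 0]
  ],
  "delta_pos": [
    [0, 0, 0.03],
    [0, 0, 0.02],
    [0, 0, 0.008],
    [0, 0, 0.005],
    [0, 0, 0.004]
  ],
  "hand": [255, 255, 255, 255, 255]
}}

```text
t: 7.0
ee_pos: [0.6193, 0.0761, 0.1482]
orientation: [0.0, 0.189, 0.982, 0.0]
force: [-2.4, -0.2, 4.8]
gripper_width: 0.0002
grip_force: 2.1
```

Request:
{"op": "carry_out", "data": {
  "angular": [
    [0, 0, 0],
    [0, 0, 0],
    [0, 0, 0],
    [0, 0, 0],
    [0, 0, 0]
  ],
  "delta_pos": [
    [0, 0, 0.003],
    [0, 0, 0.003],
    [0, 0, 0.002],
    [0, 0, 0.001],
    [0, 0, 0]
  ],
  "hand": [255, 255, 255, 255, 255]
}}

```text
t: 7.5
ee_pos: [0.6196, 0.0761, 0.14]
orientation: [0.001, 0.189, 0.982, 0.0]
force: [-1.7, 0.6, 7.2]
gripper_width: 0.0001
grip_force: 3.5
```

Request:
{"op": "carry_out", "data": {
  "angular": [
    [0, 0, 0],
    [0, 0, 0],
    [0, 0, 0],
    [0, 0, 0],
    [0, 0, 0]
  ],
  "delta_pos": [
    [0, 0, 0.001],
    [0, 0, 0.001],
    [0, 0, 0.001],
    [0, 0, 0.0005],
    [0, 0, 0]
  ],
  "hand": [255, 255, 255, 255, 255]
}}

```text
t: 8.0
ee_pos: [0.6206, 0.0761, 0.1386]
orientation: [0.002, 0.189, 0.982, 0.0]
force: [-5.6, 1.1, 15.3]
gripper_width: 0.0
grip_force: 7.6
```

Request:
{"op": "carry_out", "data": {
  "angular": [
    [0, 0, 0],
    [0, 0, 0],
    [0, 0, 0],
    [0, 0, 0],
    [0, 0, 0]
  ],
  "delta_pos": [
    [0, 0, 0.0005],
    [0, 0, 0.0005],
    [0, 0, 0],
    [0, 0, 0],
    [0, 0, 0]
  ],
  "hand": [255, 255, 255, 255, 255]
}}

```text
t: 8.5
ee_pos: [0.6211, 0.0761, 0.1387]
orientation: [0.003, 0.189, 0.982, 0.0]
force: [-5.4, 1.1, 19.9]
gripper_width: -0.0001
grip_force: 9.7
```

Request:
{"op": "carry_out", "data": {
  "angular": [
    [0, 0, 0],
    [0, 0, 0],
    [0, 0, 0],
    [0, 0, 0],
    [0, 0, 0]
  ],
  "delta_pos": [
    [0, 0, -0.003],
    [0, 0, -0.007],
    [0, 0, -0.015],
    [0, 0, -0.025],
    [0, 0, -0.045]
  ],
  "hand": [255, 255, 255, 255, 255]
}}

```text
t: 9.0
ee_pos: [0.6171, 0.076, 0.2272]
orientation: [-0.003, 0.189, 0.982, -0.0]
force: [0.4, 0.5, 0.7]
gripper_width: 0.0
grip_force: 0.0
```

Request:
{"op": "carry_out", "data": {
  "angular": [
    [0, 0, 0],
    [0, 0, 0],
    [0, 0, 0],
    [0, 0, 0],
    [0, 0, 0]
  ],
  "delta_pos": [
    [-0.01, 0, 0],
    [-0.02, 0, 0],
    [-0.02, 0, 0],
    [-0.01, 0, 0],
    [0, 0, 0]
  ],
  "hand": [255, 255, 255, 255, 255]
}}

```text
t: 9.5
ee_pos: [0.6754, 0.0531, 0.2287]
orientation: [0.0, 0.189, 0.982, -0.0]
force: [-0.2, 0.0, -0.8]
gripper_width: 0.0
grip_force: 0.0
```

Run:
```python
from h import *
s=read_state();print(s["t"],s["ee_pos"],s["force"])
im=capture("scene");c=calibration("scene");u,v=proj(c,np.array([.619,.076,.12])).astype(int);im0=cv2.imread("pics/scene0.png")
f=lambda a:cv2.resize(a[v-50:v+50,u-50:u+50],(300,300),interpolation=cv2.INTER_CUBIC)
a=np.hstack([f(im0),f(im[:,:,::-1])])
w=capture("wrist")[:,:,::-1];cv2.imwrite("pics/z2.png",np.vstack([a,cv2.resize(w[:240],(600,225))]))
```

```text
9.5 [0.67540534 0.05306947 0.22874805] [-0.22014866  0.00293921 -0.83487091]
```

View pics/z2.png

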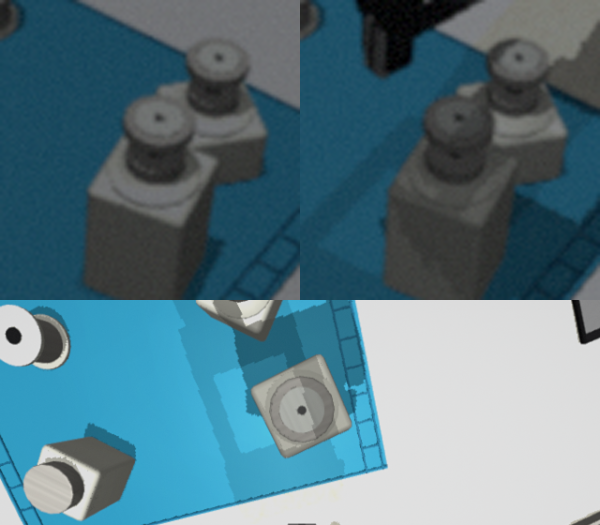

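The picture shows the tall head up again, with its dot at crop (459,118), the same as at the start. The bottle is upright and in place, and the short dispenser is untouched. Handing in.

```bash
python3 -c "
from plant import *
print(close_job())"
```

```text
the job is handed in; nothing more can be done
None
```

I pumped the taller white dispenser to its stop twice and let it spring fully back each time. Its bottle is still upright in place, the shorter dispenser and the red look-alike were left alone, and the job was handed in at about 9.6 s.

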